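# Open a spring tablet cradle to its length mark at a clinic desk

### The arm

A 7-joint arm with a two-finger parallel gripper is mounted at the origin on the work surface. World frame = base frame: x ahead of the robot, y to its left, z up, the work surface at z = 0. Lengths are in m, angles in degrees, forces in N, time in s.
With the tool pointing down it reaches from about 0.4 to 0.85 m from the base axis. Payload 4.4 kg.
Tool frame: the origin (TCP) lies midway between the tips of the shut fingers; the grasp point (between the pads) lies 19 mm behind it; z points along the fingers, y is the direction in which the jaws open and shut (so a half turn about z gives the same grasp; the last joint's range is limited). The gripper opens to 94 mm and grips with 3 to 60 N. Pads are 16 mm wide; open, the fingers measure 119 mm over their backs; the gripper's body (75 mm by 177 mm) begins 78 mm behind the grasp point.
Start: joints at [63.438, 36.005, 2.206, 86.941, -1.547, 57.084, -1.146], TCP at [0.252, -0.599, 0.205] pointing down, gripper open.
Joint ranges: [-175.42, 175.42], [-21.48, 121.26], [-71.46, 75.88], [10.55, 141.38], [-63.04, 243.04], [13.31, 113.54], [-168.57, 168.57]. Speed limits (degrees/s): [147.25, 147.25, 180, 180, 180, 180, 180].

### API

Orientations are given as [roll, pitch, yaw] about the fixed x, y, z axes, in that order (R = Rz(yaw) Ry(pitch) Rx(roll)).
In Python, from bench import readout, optics, robot gives the robot as it stands.
- The arm moves only by the tool apply_moves, never from a script. Its arguments are lists of equal length, an entry for each row: "angular": the turn, a rotation vector about the tool's x, y, z in rad, a list of three; "translation": the shift along the tool's x, y, z in m, a list of three; "claw": the gripper command: -1 is shut, 1 is fully open, values between are in proportion. A call has 1 to 8 rows; each row is the pose to reach, as a shift and turn from the pose commanded when the call began, along the tool's axes at that moment; what a row does not reach only later rows make up. A row lasts 1/8 s, in which the tool goes at most 62.5 mm and 10.7 degrees, less where a joint would pass 70% of its speed; a pose out of reach is approached as far as the arm can. A call with a gripper value outside its range is refused whole. The fingers move at their own pace and stop on an object; "squeeze" is the grip in N (left out, the last holds). Time passes only in rows, so rows that repeat a pose let the fingers close. It gives the time, the measured TCP pose, the force and the opening at its end, in the units of the state.
- readout.get_state(): the state, without advancing time (a new reading comes with each control period).
- optics.grab_frame(name): name is "scene" or "top" or "wrist"; returns a dict with "color" (384x512x3 uint8, red, green, blue), "K" (3x3 intrinsics, pixels), "view" (4x4, takes a point from world to camera coordinates); the wrist camera has in their place "T_tool_cam" (4x4, takes a point from camera to tool coordinates, whose origin is the TCP and whose axes are the flange's). Camera axes: x right, y down, z forward; pixel columns grow to the right and rows downward; lengths in m; the calibration is good to about 2 mm. A picture is of the moment at which its call begins: read the wrist's pose just before it. There is no depth.
- robot.hand_in(): hands the job in, once; it reports no verdict.
The state is a dict: "t": time; "q": joint angles; "dq": joint speeds; "tau": joint torques, N m; "eef_pos": TCP position; "eef_rot": TCP orientation; "ft_force": force on the tool from outside, world axes, zero at the start; "wrist_torque": the same for the moment, N m; "opening": finger opening in m.
Only numpy, scipy, OpenCV 4.12 (cv2) and the standard library are available. Lean on these libraries where they do the work, as an engineer would, in place of code of your own. Each camera call takes 0.05 s, during which the arm holds its last target. There are 200 camera calls.

### The job

The sign-in tablet is about to be laid in the desk cradle: draw the locking pin up out of the cradle's lock block, hang it upright in the open side notch of the ear beside the block, its collar resting on the ear, and let go of it. Then take the cradle's spring jaw and pull it out until the dark mark ring on its rod is level with the mouth of the sleeve. Finish while holding the jaw there with the gripper against its spring, without letting go, and leave the tablet, the pen and the label roll beside it lying where they are.

Things in the scene. Friction and masses are not known exactly. Their poses are not given: they have to be found in the camera images.
- cradle: aluminium/dark steel tablet cradle fixed to the desk. Origin on the desk under the rod axis; +x = way the jaw pulls out, z up. Along x (mm): tail tube -197 to -138, lock block -138 to -102 (36 wide in y), fixed jaw plate -75 to -63 (110 wide, 52 high), sleeve (24 dia, axis 24 up) to its mouth at 48, moving jaw 56 to 70 when closed. Bed rails at y 25 to 43 either side, 36 high. Base 100 wide.
- bore (a point): centre of the upper end of the vertical bore (10 mm dia) in the top face of the lock block, 46 mm above the desk, at (-120, 0) mm in the cradle's frame. Axes as the cradle's. The pin goes through this bore and through the rod beneath and keeps the jaw shut.
- notch (a point): parking place in the ear beside the lock block, at (-120, -46) mm in the cradle's frame, on the ear's top face 46 mm above the desk; axes as cradle. The ear is 12 mm thick, 44 mm wide in x. The notch goes right through it: 12 mm wide in x, from y=-38 (closed end) to y=-62 (open mouth). The pin can enter from above or through the mouth; parked, its origin is here.
- pin: steel locking pin, loose, upright, about 45 g. Origin: centre of the underside of its collar; z up the pin. Below it a shank 8 mm dia, 34 mm long; above it the collar (26 dia, 4 thick), then a knurled round grip 18 mm dia from 4 to 34 mm up. At the start it stands in the bore, collar on the block's top, and keeps the jaw shut.
- jaw (a joint): how far the rod with its jaw is pulled out of the sleeve along the cradle's +x, in m: 0 = closed (start), 0.065 = mark ring at the mouth, 0.090 = end stop. An inner spring draws it back: about 5 N at 0, 11.5 N at the mark (100 N/m), with slight friction.
- tab (a point): middle of the top edge of the moving jaw's grip tab, 74 mm above the desk; axes as cradle. The dark steel jaw on the rod's end is a crossbar 14 mm thick in x, 110 wide in y, 12 to 52 mm above the desk, with the tab raised in its middle, 14 thick, 44 wide, up to 74 mm. Can be pinched from above across its thickness, over the rod; the sleeve's top just inside it is 37.5 mm above the desk.
- mark (a point): centre of the dark mark ring (3 mm wide, round the 16 mm steel rod, axis 24 mm above the desk); hidden in the sleeve until the rod is pulled out about 64 mm. Axes as the cradle's.
- mouth (a point): centre of the outer face of the sleeve's mouth collar (27 mm dia), 24 mm above the desk, where the rod comes out; x points outwards.
- tablet: bystander: dark tablet 245 x 175 x 9 mm lying flat beside the cradle; origin centre of underside.
- pen: bystander: ballpoint pen about 135 mm long, 10 mm thick, lying near the cradle; origin mid-length on the desk, x along it.
- label_roll: bystander: roll of paper labels standing flat, 64 mm dia, 40 mm high; origin centre of underside.
Mind the look-alikes: they are no part of the job. Of the things that look like the pin, the largest one is meant.

How it is judged (in metres and radians):
On the way, in this order (a step that is already met when the one before it is completed fails the run):
1. the pin is drawn up clear of the bore, the jaw still closed (z of pin in the frame of bore above 0.031 m and value of joint jaw below 0.006 m), for 0.05 s.
2. the pin hangs upright in the side notch, collar on the ear, let go and at rest, the jaw still closed (x of pin in the frame of notch between -0.004 and 0.004 m and y of pin in the frame of notch between -0.009 and 0.009 m and z of pin in the frame of notch between -0.003 and 0.003 m and angle between pin's own z axis and vertical below 0.15 rad and linear speed of pin below 0.03 m/s and contact force between each of the arm, the fingers and pin below 0.2 N and value of joint jaw below 0.006 m), for 0.2 s.
At the end, for the whole second after the job is handed in: Gripper fingers hold the jaw (over 5 N, nothing else propping it) with the rod still and pulled out 65 mm +-4 mm, mark ring at the mouth; the pin hangs in the side notch (within 4 mm across, 9 mm along), collar on the ear within 3 mm, upright within 0.15 rad, at rest, not touched (x of pin in the frame of notch between -0.004 and 0.004 m and y of pin in the frame of notch between -0.009 and 0.009 m and z of pin in the frame of notch between -0.003 and 0.003 m and angle between pin's own z axis and vertical below 0.15 rad and linear speed of pin below 0.03 m/s and contact force between each of the arm, the fingers and pin below 0.2 N and value of joint jaw between 0.061 and 0.069 m and velocity of joint jaw between -0.01 and 0.01 m/s and contact force between the fingers and jaw above 5 N and contact force between each of pin, tablet, pen, label_roll and jaw below 0.2 N); the arm keeps its last pose, push and grip.
It fails at once if the tablet, the pen or the label roll is pushed more than 25 mm from its place (distance of any of tablet, pen, label_roll from where it was at the start of the episode above 0.025 m).
It also fails if it takes over 51 s, if anything falls off the work surface, if the arm or the gripper's body presses on something with over 40 N, if the wrist force passes 120 N, or if a joint passes its speed limit or range.

## Working session

There is one attempt and no reset: what is moved stays moved. The work goes in short steps, Python scripts to look and compute and a tool call to move; the robot and the scene stay as the last step left them, time stands still between calls to the robot, and variables do not carry over. Pictures are saved under pics/ and viewed, about 8 in all and at most 12, crops included, and the job is handed in when it is done.

Besides the shell and the picture viewer there is one more tool, called after "Call:" as a command line: name --argument value ..., lists and objects as JSON in quotes. apply_moves: Moves the arm, as the interface text tells. Its arguments: {"type":"object","properties":{"angular":{"type":"array","items":{"type":"array","items":{"type":"number"}}},"translation":{"type":"array","items":{"type":"array","items":{"type":"number"}}},"claw":{"type":"array","items":{"type":"number"}},"squeeze":{"type":"number"}},"required":["angular","translation","claw"]}

```bash
mkdir -p pics; cat > h.py <<'E'
import numpy as np, cv2
from bench import readout, optics, robot
from scipy.spatial.transform import Rotation as R
def grab(n,f):
    s=readout.get_state(); d=optics.grab_frame(n)
    cv2.imwrite('pics/'+f+'.png',d['color'][:,:,::-1])
    if n=='wrist':
        T=np.eye(4);T[:3,:3]=R.from_euler('xyz',s['eef_rot'],degrees=True).as_matrix();T[:3,3]=s['eef_pos']
        V=np.linalg.inv(T@d['T_tool_cam'])
    else: V=d['view']
    np.savez('pics/'+f+'.npz',K=d['K'],V=V); return d['color']
def ray(f,uv,z):
    c=np.load('pics/'+f+'.npz');W=np.linalg.inv(c['V'])
    d=W[:3,:3]@np.linalg.inv(c['K'])@[uv[0],uv[1],1];o=W[:3,3]
    return o+d*(z-o[2])/d[2]
def proj(f,p):
    c=np.load('pics/'+f+'.npz');q=c['K']@(c['V']@np.r_[p,1])[:3];return q[:2]/q[2]
E
python3 - <<'E'
from h import *
s=readout.get_state();print({k:np.round(v,3) for k,v in s.items()})
a=grab('top','t0');b=grab('scene','s0')
im=np.hstack([a,b])[:,:,::-1]
cv2.imwrite('pics/ts0.png',cv2.resize(im[:, :],(800,300),interpolation=cv2.INTER_AREA))
E
```

```text
{'t': np.float64(0.0), 'q': array([63.439, 36.057,  2.204, 86.993, -1.545, 57.085, -1.145]), 'dq': array([ 0.023, -0.135,  0.017,  0.114, -0.032, -0.041,  0.055]), 'tau': array([-1.0000e-03, -5.4972e+01,  1.1440e+00, -1.8663e+01, -5.2000e-02,
        2.3000e-02,  0.0000e+00]), 'eef_pos': array([ 0.252, -0.599,  0.205]), 'eef_rot': array([-1.79895e+02,  3.00000e-03,  2.27920e+01]), 'ft_force': array([-0.342, -0.383,  0.056]), 'wrist_torque': array([ 0.005,  0.055, -0.006]), 'opening': np.float64(0.094)}
```

View pics/t0.png

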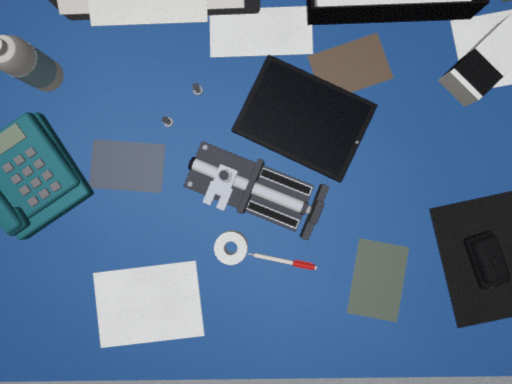

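View pics/s0.png

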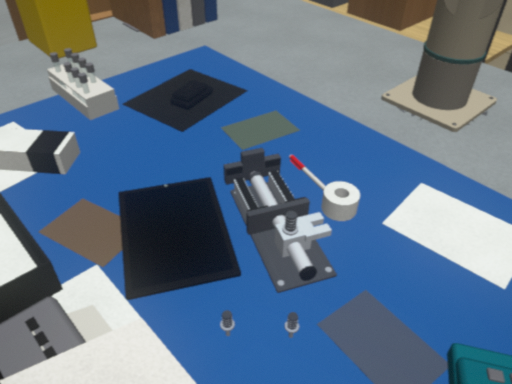

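The top view shows the cradle at about (255,190). The lock block and its upright pin are at (224,176), the ear is at (215,200) and the jaw at (316,212). Pin candidates are the one in the block at (224,176), small loose ones at (197,90) and (167,122), and a rack of small ones in the scene view at (80,75). The one in the block is the largest and stands in the bore, so that is the pin. I'll confirm it in an enlarged crop.

```bash
python3 - <<'E'
from h import *
a=cv2.imread('pics/t0.png')[130:250,175:345]
b=cv2.imread('pics/s0.png')[140:290,215:365]
a=cv2.resize(a,None,fx=4.7,fy=4.7,interpolation=cv2.INTER_CUBIC)
cv2.imwrite('pics/c1.png',a)
for n,uv,z in [('pin',(224,176),.08),('tab',(317,210),.074),('tail',(191,163),.024),('ear',(213,200),.046),('roll',(231,248),.04)]: print(n,ray('t0',uv,z).round(3))
print(np.load('pics/t0.npz')['K'][0,0],np.linalg.inv(np.load('pics/t0.npz')['V']).round(3))
E
```

```text
pin [0.629 0.093 0.08 ]
tab [ 0.564 -0.074  0.074]
tail [0.661 0.163 0.024]
ear [0.587 0.118 0.046]
roll [0.495 0.086 0.04 ]
367.5035145312647 [[-0.025 -0.999  0.042  0.581]
 [-0.999  0.026  0.025  0.024]
 [-0.026 -0.041 -0.999  0.742]
 [ 0.     0.     0.     1.   ]]
```

View pics/c1.png

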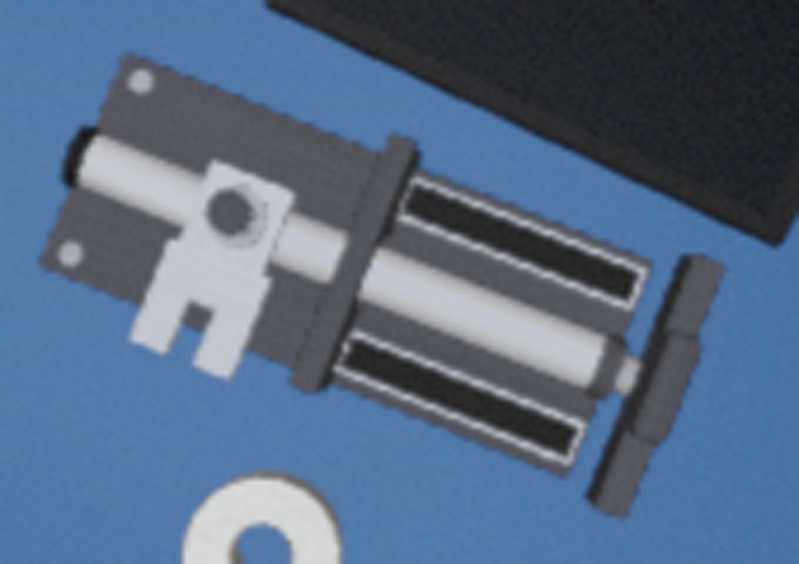

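The crop confirms it: the dark-topped grip with its collar sits on the block at crop (235,210), much bigger than the loose ones. The notch opens down-left at crop (180,355). Next I fit the cradle pose to the corners I read off.

```bash
cat >> h.py <<'E'
def fit(f,pts):
    from scipy.optimize import least_squares
    W=lambda p,q:np.array([p[0]+q[0]*np.cos(p[2])-q[1]*np.sin(p[2]),p[1]+q[0]*np.sin(p[2])+q[1]*np.cos(p[2]),q[2]])
    P=[(ray(f,uv,q[2]/1e3),np.array(q)/1e3) for uv,q in pts]
    g=lambda p:np.concatenate([(W(p,q)-w)[:2] for w,q in P])
    s=least_squares(g,[.6,0,-1.9],loss='soft_l1',f_scale=.002)
    print('fit',s.x[:2].round(4),np.degrees(s.x[2]).round(2));print((g(s.x)*1e3).round(1).reshape(-1,2).tolist())
    p=s.x
    for n,q in dict(bore=(-.12,0,.046),notch=(-.12,-.046,.046),tab=(.063,0,.074)).items(): print(n,W(p,q).round(4))
    return p
E
python3 - <<'E'
from h import *
c=[((131,340),(-142,-62,46)),((233,380),(-98,-62,46)),((217,160),(-138,18,46)),((297,190),(-102,18,46)),((390,137),(-75,55,52)),((418,145),(-63,55,52)),((292,385),(-75,-55,52)),((320,392),(-63,-55,52)),((673,334),(56,22,74)),((700,340),(70,22,74)),((635,433),(56,-22,74)),((660,440),(70,-22,74))]
p=fit('t0',[((175+u/4.7,130+v/4.7),q) for (u,v),q in c])
E
```

```text
fit [ 0.5839 -0.0173] -113.18
[[0.2, 0.3], [0.0, 0.8], [0.2, 1.5], [-0.9, 0.6], [2.7, -0.6], [1.5, -0.5], [-0.2, 1.1], [-1.8, 1.2], [2.5, -1.0], [-0.5, -3.6], [-0.4, 0.6], [-3.0, -2.8]]
bore [0.6311 0.093  0.046 ]
notch [0.5888 0.1111 0.046 ]
tab [ 0.5591 -0.0752  0.074 ]
```

```bash
cat >> h.py <<'E'
def go(pos,yaw=156.82):
    s=readout.get_state();A=R.from_euler('xyz',s['eef_rot'],degrees=True);B=R.from_euler('xyz',[180,0,yaw],degrees=True)
    print('t',round(float(s['t']),2),'pos',np.round(s['eef_pos'],4),np.round(s['eef_rot'],2),'F',np.round(s['ft_force'],1),'open',round(float(s['opening']),4),'q',np.round(s['q'],0))
    print('trans',A.inv().apply(np.array(pos)-s['eef_pos']).round(4).tolist(),'rot',(A.inv()*B).as_rotvec().round(4).tolist())
E
python3 -c "
from h import *
go([.6311,.093,.18])"
```

```text
t 0.1 pos [ 0.2516 -0.5987  0.2047] [-179.9     0.     22.79] F [-0.5 -0.1  1. ] open 0.0939 q [63. 36.  2. 87. -2. 57. -1.]
trans [0.6178, -0.4906, 0.0255] rot [-0.0009, -0.002, -2.3392]
```

Call:
apply_moves --angular '[[0, 0, -0.16], [0, 0, -0.32], [0, 0, -0.48], [0, 0, -0.64], [0, 0, -0.8], [0, 0, -0.96], [0, 0, -1.12], [0, 0, -1.28]]' --translation '[[0.041, -0.033, 0.0017], [0.082, -0.065, 0.0034], [0.123, -0.098, 0.005], [0.165, -0.131, 0.007], [0.206, -0.164, 0.0085], [0.247, -0.196, 0.01], [0.288, -0.229, 0.012], [0.329, -0.262, 0.0136]]' --claw '[0, 0, 0, 0, 0, 0, 0, 0]'

```text
t: 1.1
eef_pos: [0.4541, -0.2287, 0.1917]
eef_rot: [-180.0, -0.0, 96.4]
ft_force: [0.9, 0.2, 0.4]
opening: 0.0472
```

```bash
python3 -c "
from h import *
go([.6311,.093,.18])"
```

```text
t 1.1 pos [ 0.4541 -0.2287  0.1917] [-179.99   -0.     96.42] F [0.9 0.2 0.4] open 0.0472 q [ 37.  26. -19. 110.  12.  46.  18.]
trans [0.2999, 0.2119, 0.0117] rot [-0.0001, -0.0001, -1.0542]
```

Call:
apply_moves --angular '[[0, 0, -0.15], [0, 0, -0.3], [0, 0, -0.45], [0, 0, -0.6], [0, 0, -0.75], [0, 0, -0.9], [0, 0, -1.054], [0, 0, -1.054]]' --translation '[[0.043, 0.03, 0.002], [0.086, 0.06, 0.004], [0.129, 0.09, 0.005], [0.172, 0.12, 0.007], [0.215, 0.15, 0.009], [0.258, 0.182, 0.01], [0.3, 0.212, 0.012], [0.3, 0.212, 0.012]]' --claw '[0, 0, 0, 0, 0, 0, 0, 0]'

```text
t: 2.1
eef_pos: [0.6327, 0.0962, 0.1792]
eef_rot: [179.8, -0.1, 156.9]
ft_force: [-0.9, 0.1, -0.0]
opening: 0.0472
```

```bash
python3 -c "
from h import *
go([.6311,.093,.18]);grab('wrist','w1')
for p in [(.6311,.093,.08),(.6311,.093,.046),(.5888,.1111,.046)]:print(proj('w1',p).round(1))"
```

```text
t 2.1 pos [0.6327 0.0962 0.1792] [ 1.7979e+02 -1.1000e-01  1.5689e+02] F [-0.9  0.1 -0. ] open 0.0472 q [  9.  40. -34.  90.  25.  58.  34.]
trans [0.0002, -0.0036, -0.0008] rot [0.0037, -0.0019, 0.0012]
[256.5 194.6]
[256.7 186.1]
[256.7 143.4]
```

View pics/w1.png

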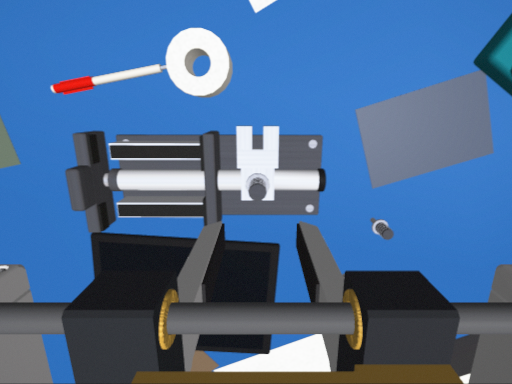

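The wrist view shows the pin top at (258,189), the notch at about (258,145), the ear's outer corners at (237,127) and (280,127), and the tab at the left (80,187). I'll enlarge it to refine the positions.

```bash
python3 -c "
from h import *
a=cv2.imread('pics/w1.png')
cv2.imwrite('pics/c2.png',np.hstack([cv2.resize(a[115:215,215:300],None,fx=5,fy=5,interpolation=cv2.INTER_CUBIC),cv2.resize(a[120:220,60:120],None,fx=5,fy=5,interpolation=cv2.INTER_CUBIC)]))"
```

```text
(no output)
```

View pics/c2.png

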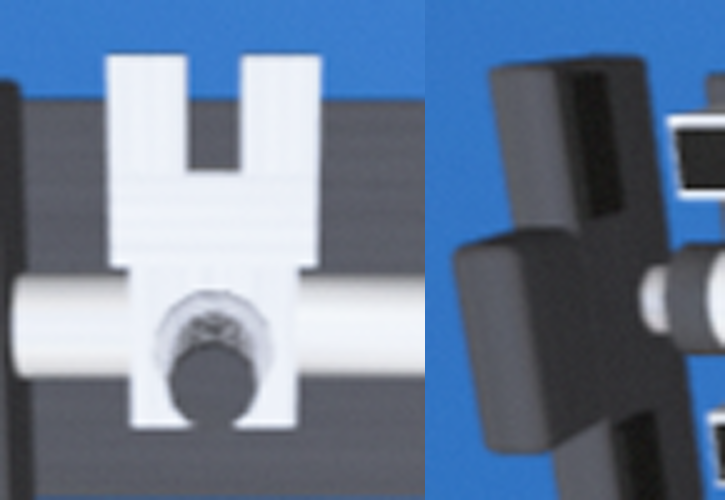

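Corners read from the crop: ear (106,56) and (321,56), notch sides at 188 and 241 from row 57 to 170, block bottom (131,428) and (298,428), pin top centre (212,385). The tab's top runs from (458,248) to (548,452).

```bash
python3 -c "
from h import *
c=[((106,56),(-98,-62,46)),((321,56),(-142,-62,46)),((188,57),(-114,-62,46)),((241,57),(-126,-62,46)),((188,170),(-114,-38,46)),((241,170),(-126,-38,46)),((131,428),(-102,18,46)),((298,428),(-138,18,46))]
t=[((456,248),(70,-22,74)),((529,240),(56,-22,74)),((483,450),(70,22,74)),((550,453),(56,22,74))]
P=[((215+u/5,115+v/5),q) for (u,v),q in c]
p=fit('w1',P)
p=fit('w1',P+[((60+(u-425)/5,120+v/5),q) for (u,v),q in t])
print('pin',ray('w1',(215+212/5,115+385/5),.08).round(4))
go([.632,.0925,.1])
"
```

```text
fit [ 0.583  -0.0155] -113.11
[[0.1, 0.3], [-0.1, -0.0], [-0.5, -0.5], [-0.1, 0.5], [0.3, -0.6], [0.6, 0.1], [-0.0, 0.5], [-0.4, -0.3]]
bore [0.6301 0.0948 0.046 ]
notch [0.5877 0.1129 0.046 ]
tab [ 0.5582 -0.0735  0.074 ]
fit [ 0.5825 -0.0147] -113.41
[[0.2, 1.2], [0.3, 0.8], [-0.3, 0.4], [0.2, 1.4], [0.4, 0.1], [0.8, 0.9], [-0.1, 1.0], [-0.2, 0.2], [-2.2, -2.2], [-0.9, -3.3], [0.7, -1.8], [0.4, -1.0]]
bore [0.6301 0.0954 0.046 ]
notch [0.5879 0.1137 0.046 ]
tab [ 0.5574 -0.0725  0.074 ]
pin [0.629  0.0949 0.08  ]
t 2.15 pos [0.632  0.0926 0.179 ] [ 1.7999e+02 -9.0000e-02  1.5665e+02] F [-0.1 -0.9  0.1] open 0.0471 q [  9.  40. -34.  90.  25.  58.  34.]
trans [-0.0001, -0.0001, 0.079] rot [0.0002, -0.0016, -0.0029]
```

Call:
apply_moves --angular '[[0, 0, 0], [0, 0, 0], [0, 0, 0], [0, 0, 0], [0, 0, 0], [0, 0, 0], [0, 0, 0], [0, 0, 0]]' --translation '[[0.002, 0.001, 0.04], [0.002, 0.001, 0.08], [0.002, 0.001, 0.11], [0.002, 0.001, 0.123], [0.002, 0.001, 0.123], [0.002, 0.001, 0.123], [0.002, 0.001, 0.123], [0.002, 0.001, 0.123]]' --claw '[0, 0, 0, 0, 0, -1, -1, -1]' --squeeze 25

```text
t: 3.15
eef_pos: [0.6315, 0.0925, 0.0577]
eef_rot: [180.0, 0.1, 156.5]
ft_force: [-0.2, 0.2, 0.2]
opening: 0.02
```

```bash
python3 -c "
from h import *
go([.6303,.0942,.055])"
```

```text
t 3.15 pos [0.6315 0.0925 0.0577] [1.7996e+02 7.0000e-02 1.5651e+02] F [-0.2  0.2  0.2] open 0.02 q [  6.  48. -29.  95.  31.  45.  29.]
trans [0.0018, 0.0011, 0.0027] rot [0.0008, 0.0012, -0.0053]
```

Call:
apply_moves --angular '[[0, 0, 0], [0, 0, 0], [0, 0, 0]]' --translation '[[0, 0, 0], [0, 0, 0], [0, 0, 0]]' --claw '[-1, -1, -1]'

```text
t: 3.52
eef_pos: [0.6317, 0.0931, 0.0577]
eef_rot: [179.9, 0.1, 156.5]
ft_force: [0.2, 1.0, 6.3]
opening: 0.0175
```

Call:
apply_moves --angular '[[0, 0, 0], [0, 0, 0], [0, 0, 0], [0, 0, 0], [0, 0, 0], [0, 0, 0], [0, 0, 0], [0, 0, 0]]' --translation '[[0, 0, -0.006], [0, 0, -0.014], [0, 0, -0.022], [0, 0, -0.03], [0, 0, -0.038], [0, 0, -0.046], [0, 0, -0.046], [0, 0, -0.046]]' --claw '[-1, -1, -1, -1, -1, -1, -1, -1]'

```text
t: 4.53
eef_pos: [0.6306, 0.0919, 0.1028]
eef_rot: [-180.0, -0.0, 156.5]
ft_force: [-0.7, -0.3, -1.0]
opening: 0.0172
```

```bash
python3 -c "
from h import *
go([.5885,.1124,.103]);grab('wrist','w2');grab('scene','s2')
a=cv2.imread('pics/w2.png')[100:300,150:390];b=cv2.imread('pics/s2.png')[140:290,215:365]
cv2.imwrite('pics/c3.png',np.hstack([cv2.resize(a,(480,400)),cv2.resize(b,(400,400))[:,80:]]))"
```

```text
t 4.53 pos [0.6306 0.0919 0.1028] [-1.7995e+02 -2.0000e-02  1.5651e+02] F [-0.7 -0.3 -1. ] open 0.0172 q [  7.  45. -31.  94.  29.  50.  31.]
trans [0.0468, 0.002, -0.0002] rot [-0.0009, -0.0003, -0.0055]
```

View pics/c3.png

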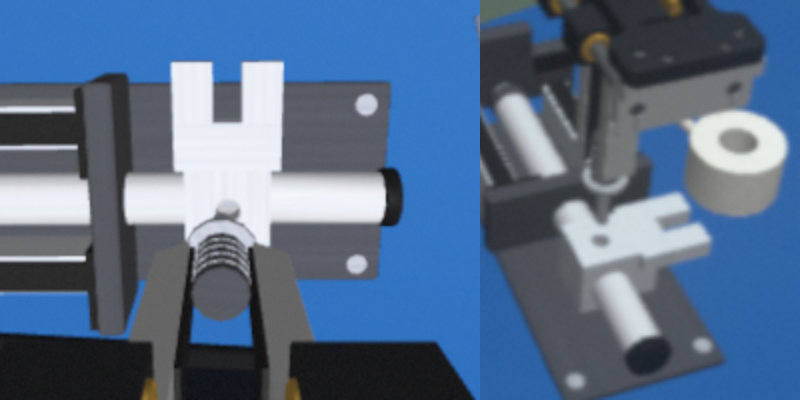

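```bash
python3 -c "
from h import *
s=readout.get_state();p=s['eef_pos'];M=R.from_euler('xyz',s['eef_rot'],degrees=True).as_matrix()
for d in (-.022,.012,.042): print(((proj('w2',p+M[:,2]*d)-[150,100])*2).round(1))
c=[((172,63),(-98,-62,46)),((283,63),(-142,-62,46)),((213,63),(-114,-62,46)),((241,63),(-126,-62,46)),((213,123),(-114,-38,46)),((241,123),(-126,-38,46))]
fit('w2',[((150+u/2,100+v/2),q) for (u,v),q in c])
go([.5885,.1124,.103])
"
```

```text
[222.4 303.2]
[222.1 258. ]
[221.8 228.6]
fit [ 0.5823 -0.0155] -113.48
[[-0.3, -0.3], [-0.0, 0.3], [-0.3, -0.4], [0.1, 0.6], [0.1, -0.4], [0.4, 0.3]]
bore [0.6301 0.0946 0.046 ]
notch [0.5879 0.1129 0.046 ]
tab [ 0.5572 -0.0733  0.074 ]
t 4.62 pos [0.6306 0.0921 0.1025] [-1.7996e+02 -3.0000e-02  1.5652e+02] F [-0.3  0.2  0.3] open 0.0171 q [  7.  45. -31.  94.  29.  50.  31.]
trans [0.0467, 0.0018, -0.0004] rot [-0.0007, -0.0006, -0.0053]
```

Call:
apply_moves --angular '[[0, 0, 0], [0, 0, 0], [0, 0, 0], [0, 0, 0], [0, 0, 0], [0, 0, 0]]' --translation '[[0.012, 0.0005, 0], [0.024, 0.001, 0], [0.036, 0.0015, 0], [0.046, 0.0015, 0], [0.046, 0.0015, 0], [0.046, 0.0015, 0]]' --claw '[-1, -1, -1, -1, -1, -1]'

```text
t: 5.38
eef_pos: [0.5898, 0.1119, 0.103]
eef_rot: [180.0, 0.0, 156.5]
ft_force: [0.4, 1.4, -0.9]
opening: 0.0173
```

```bash
python3 -c "
from h import *
go([.5895,.1114,.103]);grab('wrist','w3');grab('scene','s3')
a=cv2.imread('pics/w3.png')[140:270,200:320];b=cv2.imread('pics/s3.png')[165:270,265:345]
cv2.imwrite('pics/c4.png',np.hstack([cv2.resize(a,(480,520),interpolation=2),cv2.resize(b,None,fx=4,fy=520/105,interpolation=2)]))
for p in [(.5879,.1129,.046),(.5879,.1129,.091),(.5879,.1129,.057),(.5879,.1129,.121)]: print(proj('w3',p).round(1),proj('s3',p).round(1))"
```

```text
t 5.38 pos [0.5898 0.1119 0.103 ] [1.7999e+02 4.0000e-02 1.5651e+02] F [ 0.4  1.4 -0.9] open 0.0173 q [  6.  42. -31. 100.  29.  46.  27.]
trans [0.0001, -0.0006, 0.0] rot [0.0001, 0.0007, -0.0055]
[260.8 205.9] [317.8 222.4]
[261.  226.3] [320.7 201.8]
[260.9 210.2] [318.5 217.5]
[261.2 245.5] [322.9 187. ]
```

View pics/c4.png

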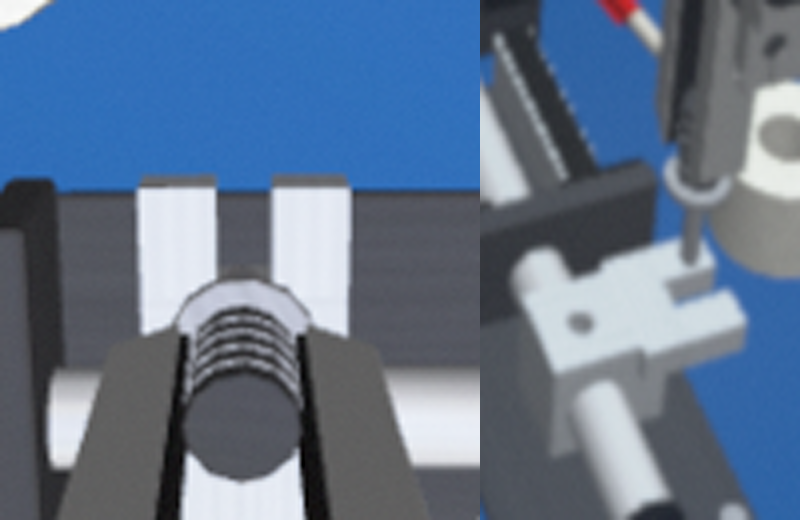

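Call:
apply_moves --angular '[[0, 0, 0], [0, 0, 0], [0, 0, 0], [0, 0, 0], [0, 0, 0], [0, 0, 0], [0, 0, 0], [0, 0, 0]]' --translation '[[0, 0, 0.008], [0, 0, 0.016], [0, 0, 0.024], [0, 0, 0.032], [0, 0, 0.038], [0, 0, 0.044], [0, 0, 0.044], [0, 0, 0.044]]' --claw '[-1, -1, -1, -1, -1, -1, -1, -1]'

```text
t: 6.48
eef_pos: [0.5896, 0.1122, 0.0591]
eef_rot: [180.0, 0.0, 156.5]
ft_force: [0.4, 0.1, -0.5]
opening: 0.0175
```

```bash
python3 -c "
from h import *
go([.5895,.1114,.0577]);grab('scene','s4')
b=cv2.imread('pics/s4.png')[165:270,265:345]
cv2.imwrite('pics/c5.png',cv2.resize(b,None,fx=5,fy=5,interpolation=2))"
```

```text
t 6.47 pos [0.5896 0.1122 0.0591] [1.7998e+02 2.0000e-02 1.5652e+02] F [ 0.4  0.1 -0.5] open 0.0175 q [  4.  46. -29. 102.  32.  41.  25.]
trans [-0.0002, -0.0008, 0.0014] rot [0.0003, 0.0003, -0.0052]
```

View pics/c5.png

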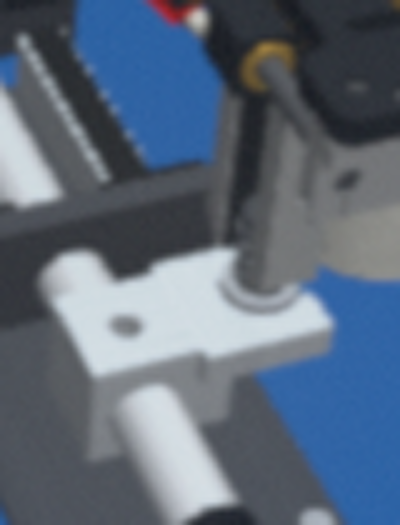

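The pin's shank is in the notch, with the collar about 1 mm above the ear at crop (262,293). I'll lower it a touch and open.

Call:
apply_moves --angular '[[0, 0, 0], [0, 0, 0], [0, 0, 0], [0, 0, 0], [0, 0, 0], [0, 0, 0]]' --translation '[[0, 0, 0.0015], [0, 0, 0.0015], [0, 0, 0.0015], [0, 0, 0.0015], [0, 0, 0.0015], [0, 0, 0.0015]]' --claw '[-1, -1, -0.4, 0, 0, 0]'

```text
t: 7.28
eef_pos: [0.5894, 0.1121, 0.0574]
eef_rot: [-180.0, -0.0, 156.5]
ft_force: [-0.3, -0.3, 0.0]
opening: 0.0466
```

Call:
apply_moves --angular '[[0, 0, 0], [0, 0, 0], [0, 0, 0], [0, 0, 0], [0, 0, 0], [0, 0, 0], [0, 0, 0], [0, 0, 0]]' --translation '[[0, 0, 0], [0, 0, 0], [0, 0, -0.015], [0, 0, -0.04], [0, 0, -0.07], [0, 0, -0.1], [0, 0, -0.1], [0, 0, -0.1]]' --claw '[0, 0, 0, 0, 0, 0, 0, 0]'

```text
t: 8.28
eef_pos: [0.589, 0.1117, 0.1573]
eef_rot: [-180.0, -0.0, 156.5]
ft_force: [0.7, -0.5, -0.0]
opening: 0.0468
```

```bash
python3 -c "
from h import *
go([.5576,-.0733,.16]);grab('wrist','w5');grab('scene','s5')
a=cv2.imread('pics/w5.png')[110:260,150:350];b=cv2.imread('pics/s5.png')[165:270,265:345]
cv2.imwrite('pics/c6.png',np.hstack([cv2.resize(a,(480,360),interpolation=2),cv2.resize(b,(274,360),interpolation=2)]))
for p in [(.5879,.1129,.046),(.5879,.1129,.08)]: print(((proj('w5',p)-[150,110])*2.4).round(1))"
```

```text
t 8.28 pos [0.589  0.1117 0.1573] [-1.7997e+02 -1.0000e-02  1.5651e+02] F [ 0.7 -0.5 -0. ] open 0.0468 q [  7.  38. -34.  98.  26.  52.  29.]
trans [-0.0449, -0.1822, -0.0026] rot [-0.0006, -0.0001, -0.0054]
[266.9 191.9]
[267.2 215.3]
```

View pics/c6.png

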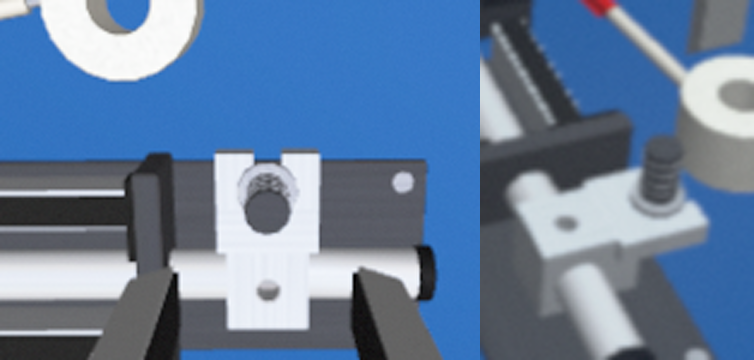

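The pin hangs upright in the notch with its top at crop (267,212), against (267,215) predicted. The fingers are clear and the bore is empty. Now to the jaw.

Call:
apply_moves --angular '[[0, 0, 0], [0, 0, 0], [0, 0, 0], [0, 0, 0], [0, 0, 0], [0, 0, 0], [0, 0, 0], [0, 0, 0]]' --translation '[[-0.01, -0.04, 0], [-0.02, -0.08, 0], [-0.03, -0.12, 0], [-0.04, -0.16, 0], [-0.045, -0.182, 0], [-0.045, -0.182, 0], [-0.045, -0.182, 0], [-0.045, -0.182, 0]]' --claw '[0, 0, 0, 0, 0, 0, 0, 0]'

```text
t: 9.38
eef_pos: [0.5584, -0.0709, 0.1573]
eef_rot: [179.9, -0.0, 156.7]
ft_force: [-0.3, -0.3, -0.4]
opening: 0.0468
```

```bash
python3 -c "
from h import *
go([.5576,-.0733,.046]);grab('wrist','w6')
a=cv2.imread('pics/w6.png')[100:300,130:390]
cv2.imwrite('pics/c7.png',cv2.resize(a,None,fx=3,fy=3,interpolation=2))
print(((proj('w6',(.5576,-.0733,.074))-[130,100])*3).round(1))"
```

```text
t 9.38 pos [ 0.5584 -0.0709  0.1573] [ 1.7995e+02 -2.0000e-02  1.5666e+02] F [-0.3 -0.3 -0.4] open 0.0468 q [ 27.  36. -35. 103.  26.  49.  46.]
trans [-0.0003, -0.0026, 0.1113] rot [0.0009, -0.0003, -0.0027]
[383.2 298.9]
```

View pics/c7.png

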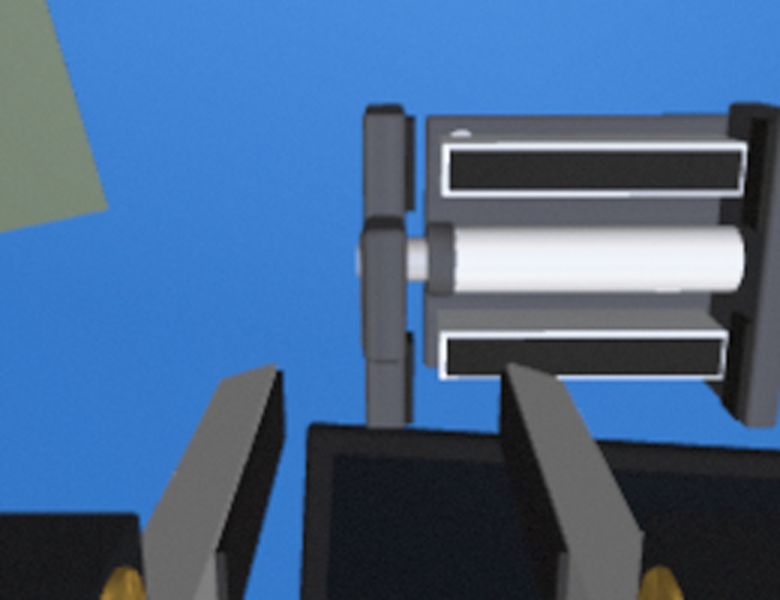

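The jaw's tab spans x 362–405 and y 230–358 in the crop (centre 384,294; predicted 383,299). It sits between the open fingers, so I descend and pinch.

Call:
apply_moves --angular '[[0, 0, 0], [0, 0, 0], [0, 0, 0], [0, 0, 0], [0, 0, 0], [0, 0, 0], [0, 0, 0], [0, 0, 0]]' --translation '[[0, -0.002, 0.04], [0, -0.002, 0.08], [0, -0.002, 0.1], [0, -0.002, 0.11], [0, -0.002, 0.11], [0, -0.002, 0.11], [0, -0.002, 0.11], [0, -0.002, 0.11]]' --claw '[0, 0, 0, 0, 0, -1, -1, -1]' --squeeze 40

```text
t: 10.42
eef_pos: [0.5577, -0.0748, 0.048]
eef_rot: [180.0, 0.1, 156.5]
ft_force: [0.1, -0.1, -0.1]
opening: 0.0205
```

Call:
apply_moves --angular '[[0, 0, 0], [0, 0, 0], [0, 0, 0], [0, 0, 0]]' --translation '[[0, 0, 0], [0, 0, 0], [0, 0, 0], [0, 0, 0]]' --claw '[-1, -1, -1, -1]'

```text
t: 10.92
eef_pos: [0.5583, -0.0733, 0.0478]
eef_rot: [179.9, 0.1, 156.6]
ft_force: [1.0, 4.4, 3.6]
opening: 0.0138
```

```bash
python3 -c "
from h import *
go([.5576,-.0733,.046])"
```

```text
t 10.93 pos [ 0.5583 -0.0733  0.0478] [1.7988e+02 7.0000e-02 1.5657e+02] F [1.  4.4 3.6] open 0.0138 q [ 23.  44. -28. 108.  34.  36.  40.]
trans [0.0006, -0.0002, 0.0018] rot [0.0021, 0.0012, -0.0044]
```

Call:
apply_moves --angular '[[0, 0, 0], [0, 0, 0], [0, 0, 0], [0, 0, 0], [0, 0, 0], [0, 0, 0], [0, 0, 0], [0, 0, 0]]' --translation '[[0, -0.005, 0], [0, -0.014, 0], [0, -0.023, 0], [0, -0.032, 0], [0, -0.041, 0], [0, -0.05, 0], [0, -0.059, 0], [0, -0.064, 0]]' --claw '[-1, -1, -1, -1, -1, -1, -1, -1]'

```text
t: 11.92
eef_pos: [0.5342, -0.1295, 0.0479]
eef_rot: [179.6, 0.1, 156.6]
ft_force: [5.9, 9.6, -0.4]
opening: 0.0138
```

Call:
apply_moves --angular '[[0, 0, 0], [0, 0, 0], [0, 0, 0]]' --translation '[[0, 0, 0], [0, 0, 0], [0, 0, 0]]' --claw '[-1, -1, -1]'

```text
t: 12.3
eef_pos: [0.5342, -0.1295, 0.0478]
eef_rot: [179.7, 0.1, 156.7]
ft_force: [5.0, 10.0, 0.4]
opening: 0.0135
```

```bash
python3 -c "
from h import *
go([.5583-.394*.065,-.0733-.919*.065,.0478])
grab('wrist','w7');grab('top','t7')
a=cv2.imread('pics/w7.png')[100:280,150:400];b=cv2.imread('pics/t7.png')[130:250,260:345]
cv2.imwrite('pics/c8.png',np.hstack([cv2.resize(a,(500,360),interpolation=2),cv2.resize(b,(255,360),interpolation=2)]))
"
```

```text
t 12.3 pos [ 0.5342 -0.1295  0.0478] [1.7965e+02 1.3000e-01 1.5667e+02] F [ 5.  10.   0.4] open 0.0135 q [ 29.  44. -29. 110.  35.  35.  45.]
trans [-0.0, -0.0039, 0.0] rot [0.006, 0.0023, -0.0027]
```

View pics/c8.png

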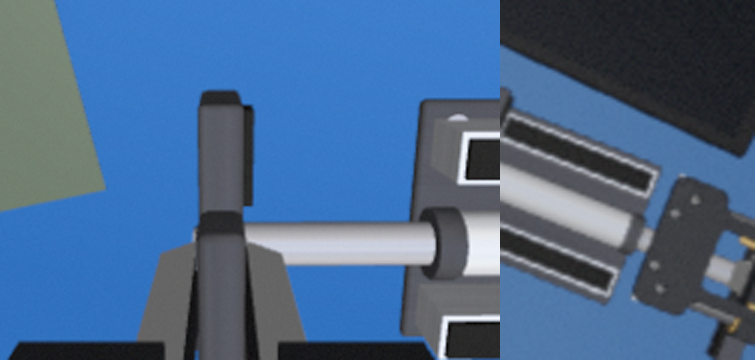

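The jaw is pulled about 61 mm and the force is 11.2 N, which fits the spring. No mark ring shows yet at the mouth (crop 432,243). About 4 mm more.

Call:
apply_moves --angular '[[0, 0, 0], [0, 0, 0], [0, 0, 0], [0, 0, 0], [0, 0, 0]]' --translation '[[0, -0.0015, 0], [0, -0.003, 0], [0, -0.0042, 0], [0, -0.0042, 0], [0, -0.0042, 0]]' --claw '[-1, -1, -1, -1, -1]'

```text
t: 13.02
eef_pos: [0.5327, -0.1329, 0.0478]
eef_rot: [179.6, 0.1, 156.7]
ft_force: [4.4, 11.1, 0.4]
opening: 0.0137
```

```bash
python3 -c "
from h import *
go([.5583-.394*.065,-.0733-.919*.065,.0478])
grab('wrist','w8');grab('scene','s8')
a=cv2.imread('pics/w8.png')[190:250,330:400];b=cv2.imread('pics/s8.png')[140:270,240:370]
cv2.imwrite('pics/c9.png',np.hstack([cv2.resize(a,(420,360),interpolation=2),cv2.resize(b,(360,360),interpolation=2)]))
"
```

```text
t 13.03 pos [ 0.5327 -0.1329  0.0478] [1.7962e+02 1.4000e-01 1.5668e+02] F [ 4.4 11.1  0.4] open 0.0137 q [ 30.  44. -29. 110.  35.  35.  45.]
trans [-0.0, -0.0002, 0.0] rot [0.0067, 0.0024, -0.0024]
```

View pics/c9.png

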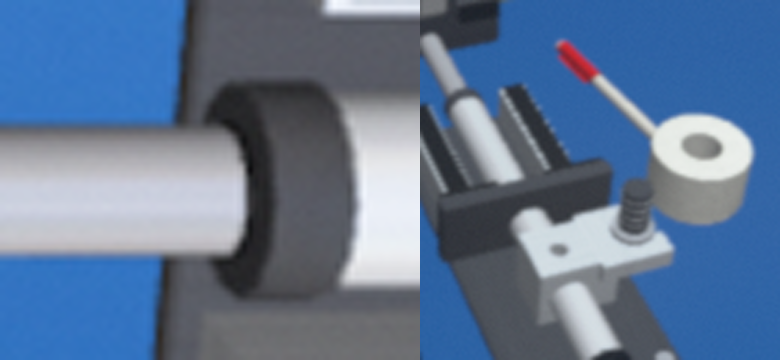

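```bash
python3 -c "
from h import *
for f in ('w7','w8'):
    a=cv2.cvtColor(cv2.imread('pics/'+f+'.png'),cv2.COLOR_BGR2GRAY)
    for r in (216,222,228): print(f,r,a[r,358:396].tolist())
a=cv2.imread('pics/w7.png')[190:250,330:400]
b=cv2.imread('pics/w8.png')[190:250,330:400]
cv2.imwrite('pics/c10.png',cv2.resize(np.hstack([a,b]),None,fx=5.5,fy=5.5,interpolation=0))
"
```

```text
w7 216 [171, 172, 171, 174, 172, 173, 172, 172, 151, 83, 39, 50, 73, 87, 86, 86, 87, 88, 87, 84, 85, 83, 82, 82, 82, 135, 207, 226, 225, 227, 227, 227, 227, 227, 227, 227, 227, 227]
w7 222 [207, 207, 206, 206, 206, 206, 207, 206, 205, 172, 41, 39, 63, 90, 91, 91, 91, 90, 90, 90, 88, 91, 89, 90, 89, 93, 172, 237, 237, 237, 236, 236, 236, 235, 236, 237, 237, 237]
w7 228 [199, 199, 200, 199, 198, 199, 199, 200, 172, 81, 40, 46, 70, 91, 90, 92, 91, 90, 90, 90, 91, 91, 89, 91, 92, 140, 217, 237, 237, 236, 236, 236, 236, 236, 236, 236, 235, 235]
w8 216 [172, 173, 173, 173, 173, 173, 172, 172, 174, 172, 172, 152, 82, 28, 33, 40, 41, 64, 84, 87, 87, 85, 86, 86, 85, 86, 84, 83, 82, 82, 115, 189, 226, 227, 226, 227, 227, 227]
w8 222 [208, 206, 205, 207, 206, 205, 206, 206, 205, 205, 206, 207, 176, 68, 46, 41, 39, 58, 84, 93, 91, 90, 91, 90, 89, 88, 88, 90, 90, 90, 91, 169, 236, 236, 237, 237, 237, 236]
w8 228 [199, 199, 199, 200, 200, 200, 199, 199, 198, 200, 199, 186, 131, 34, 35, 38, 42, 64, 91, 92, 90, 90, 89, 90, 91, 92, 92, 92, 90, 92, 106, 182, 236, 236, 235, 236, 236, 235]
```

The ring has just come out: the dark band at the mouth grew by about 1.6 px (1.2 mm), consistent with roughly 64.7 mm. The TCP travel gives 64.8 mm. The pin still hangs upright in the notch (c9, 637,210). Handing in.

```bash
python3 -c "
from h import *
print(robot.hand_in())
go([.5583-.394*.065,-.0733-.919*.065,.0478])"
```

```text
the job is handed in; nothing more can be done
None
the job is handed in; nothing more can be done
```

The job is handed in, with the gripper still holding the jaw out at the mark. The hand-in gave no verdict.

- **Pin:** I drew it up out of the bore and hung it upright in the ear's notch, then let go. The wrist view put its top within about 1 mm of the predicted spot. It still hung there in the last scene image.
- **Jaw:** I pinched the tab at 40 N and pulled it out about 64.8 mm by tool travel. The spring force read about 11.9 N, against 11.5 N expected at the mark. At the mouth, about 1.2 mm of the dark mark ring showed, which puts the jaw at roughly 64.7 mm.
- **Time and surroundings:** Hand-in came at about 13 s of the 51 s allowed. Nothing touched the tablet, the pen or the label roll as far as I could see, but I did not measure their positions again.
- **Check that failed:** The last enlarged crop of the ring was refused because I had reached the 12-picture limit. I judged the ring from pixel brightness values instead, and these agreed with the travel.

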